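# Load a filter changer in order, finding the blocked pocket by feel

### The job

Load the three filter holders from the white block into the filter changer in order of grip width, the narrow one first, then the medium, then the wide, each upright and fully home before the next, filling the usable pockets in turn from pocket 1 beside the round boss. One of the four pockets is blocked deep inside, which you can only find out by feel: skip it and use the next. Lower the holders in without dropping them, and leave everything else on the bench where it is.

Things in the scene. Friction and masses are not known exactly. Their poses are not given: they have to be found in the camera images.
- holder_narrow: Loose filter holder with the narrow grip, 70 g: flat steel blade 40 (x) x 6 (y) x 44 high (lowest 5 mm only 36 x 4.5), a black grip 14 (x) x 14 (y) x 30 high centred on top. Origin: centre of the blade's lower edge; z up, x along its width; a half turn makes no difference. Starts upright in a slot of the white block (which one varies), foot 15 mm above the table.
- holder_medium: Loose filter holder with the medium grip, 70 g: flat steel blade 40 (x) x 6 (y) x 44 high (lowest 5 mm only 36 x 4.5), a black grip 27 (x) x 14 (y) x 30 high centred on top. Origin: centre of the blade's lower edge; z up, x along its width; a half turn makes no difference. Starts upright in a slot of the white block (which one varies), foot 15 mm above the table.
- holder_wide: Loose filter holder with the wide grip, 70 g: flat steel blade 40 (x) x 6 (y) x 44 high (lowest 5 mm only 36 x 4.5), a black grip 40 (x) x 14 (y) x 30 high centred on top. Origin: centre of the blade's lower edge; z up, x along its width; a half turn makes no difference. Starts upright in a slot of the white block (which one varies), foot 15 mm above the table.
- changer: Fixed aluminium block 60 high, 100 (x) x 244 (y, -139 to +105), a row of 4 slot pockets along y in its top, 50 apart. Origin under the row's middle at table height. A boss 26 dia, 12 high on the top's -y end marks pocket 1. Pockets 42 deep (floor 18 above the table; a grip then clears the top by 2), but one, varying, has a plug ending 18 below its mouth.
- block: White storage block, fixed, 80 (x) x 170 (y) x 45 high, three slots 42 x 8 mm, 30 deep, 55 mm apart along y. Origin under its centre, at table height; z up.
- pocket1 (a point): Centre of the mouth of pocket 1, in the changer's top face 60 mm above the table; slot 42 mm along x (the changer's x), 8 mm along y, its inside hidden by black dust lips that yield freely. Nearest the boss; 1 small black stud before it.
- pocket2 (a point): Centre of the mouth of pocket 2, in the changer's top face 60 mm above the table; slot 42 mm along x (the changer's x), 8 mm along y, its inside hidden by black dust lips that yield freely. 2 small black studs before it.
- pocket3 (a point): Centre of the mouth of pocket 3, in the changer's top face 60 mm above the table; slot 42 mm along x (the changer's x), 8 mm along y, its inside hidden by black dust lips that yield freely. 3 small black studs before it.
- pocket4 (a point): Centre of the mouth of pocket 4, in the changer's top face 60 mm above the table; slot 42 mm along x (the changer's x), 8 mm along y, its inside hidden by black dust lips that yield freely. 4 small black studs before it.
- weighing_bottle: Bystander: small glass weighing bottle with a white cap, 36 mm dia, 46 tall, between the block and the changer.
- reagent: Bystander: white reagent jar with a red cap, 64 mm dia, 120 tall, at the back.
- beaker: Bystander: glass beaker, 70 mm dia, 85 tall, at the back right.
- flask: Bystander: conical glass flask, 84 mm dia at the foot, 110 tall, at the back left.
- dish: Bystander: shallow white dish, 60 mm dia, 14 tall, between the block and the changer.
- spatula: Bystander: steel spatula, 160 mm long, lying to the left.
- marker: Bystander: grey marker pen, 16 mm dia, lying to the right.
Not all that is in view belongs to the job. What is shaped like the holder_wide but blue is not meant.

How it is judged:
By the outcome, as a careful person would: the job done as asked, in the order asked, and still so for the second after the job is handed in, with the robot touching nothing.
It also fails if it takes over 72 s, if anything falls off the work surface, if the arm or the gripper's body presses on something with over 40 N, if the wrist force passes 120 N, or if a joint passes its speed limit or range.

### The arm

A 6-joint arm with a two-finger parallel gripper is mounted at the origin on the work surface. World frame = base frame: x ahead of the robot, y to its left, z up, the work surface at z = 0. Lengths are in m, angles in rad, forces in N, time in s.
With the tool pointing down it reaches from about 0.35 to 0.975 m from the base axis. Payload 4.9 kg.
Tool frame: the origin (TCP) lies at the very end of the fingers, on their centre line; the grasp point (between the pads) lies 19 mm behind it; z points along the fingers, y is the line along which they close (so a half turn about z gives the same grasp; the last joint's range is limited). The gripper opens to 85 mm and grips with 20 to 120 N. Pads are 22 mm wide; open, the fingers measure 114 mm over their backs; the gripper's body (76 mm by 85 mm) begins 54 mm behind the grasp point. The pads swing forward as they close: fully open they stand 13 mm farther back than shut.
Start: joints at [-1.41, 0.053, 1.613, -0, 1.476, -0.119], TCP at [0.173, -0.601, 0.202] pointing down, gripper open.
Joint ranges: [-3.01, 3.01], [-1.01, 2.22], [0.06, 2.58], [-1.02, 4.17], [0.09, 2.62], [-3.14, 3.14]. Speed limits (rad/s): [2.57, 2.57, 3.14, 3.14, 3.14, 3.14].

### API

Orientations are given as a unit quaternion [w, x, y, z].
In Python, from plant import manip gives the robot as it stands.
- The arm moves only by the shell command python3 -m pendant 'ROWS'. ROWS is JSON, a list of rows, each a list of 3 entries, a list of its own where there are three numbers: the opening, from 0 (shut) to 1 (fully open), then the shift along the tool's x, y, z in units of 12 cm (1.0 is 12 cm), then the turn about the tool's z in units of pi rad (1.0 is pi rad). In form: [[gripper, [dx, dy, dz], roll], ...]. A call has 1 to 10 rows; each row is the pose to reach, as a shift and turn from the pose commanded when the call began, along the tool's axes at that moment, turning the shorter way round; what a row does not reach only later rows make up. A row lasts 1/10 s, in which the tool goes at most 50 mm and 8.59 degrees, less where a joint would pass 70% of its speed; a pose out of reach is approached as far as the arm can. A call with a number of a shift or a turn outside -1 to 1 is refused whole. A call with a gripper value outside its range is refused whole. The fingers move at their own pace and stop on an object; the grip force is fixed at half the most. Time passes only in rows, so rows that repeat a pose let the fingers close. It gives the time, the measured TCP pose, the force, the opening and the grip force at its end, in the units of the state.
- manip.state(): the state, without advancing time (a new reading comes with each control period).
- manip.grab_frame(name): name is "side" or "top" or "wrist"; returns a dict with "img" (400x640x3 uint8, red, green, blue), "fx", "fy", "cx", "cy" (pixels), "D" ([k1, k2, p1, p2, k3] as OpenCV has them; the pictures are not rectified), "eye" and "rotation" of the camera in the world; the wrist camera has in their place "tool_from_camera" (4x4, takes a point from camera to tool coordinates, whose origin is the TCP and whose axes are the flange's). Camera axes: x right, y down, z forward; pixel columns grow to the right and rows downward; lengths in m; the calibration is good to about 2 mm. A picture is of the moment at which its call begins: read the wrist's pose just before it. There is no depth.
- manip.job_done(): hands the job in; it is judged then, once.
The state is a dict: "time": time; "joint_pos": joint angles; "joint_vel": joint speeds; "joint_efforts": joint torques, N m; "tool_pos": TCP position; "tool_rot": TCP orientation; "contact_force": force on the tool from outside, world axes, zero at the start; "ft_torque": the same for the moment, N m; "gripper_width": opening from 0.0 (shut) to 1.0 (fully open); "grasp_force": force on a finger pad.
Only numpy, scipy, OpenCV 4.12 (cv2) and the standard library are available. Lean on these libraries where they do the work, as an engineer would, in place of code of your own. Each camera call takes 0.05 s, during which the arm holds its last target. There are 200 camera calls.

## Working session

There is one attempt and no reset: what is moved stays moved. The work goes in short steps, Python scripts to look and compute and a shell command to move; the robot and the scene stay as the last step left them, time stands still between calls to the robot, and variables do not carry over. Pictures are saved under pics/ and viewed, at most 10 in all, crops included, and the job is handed in when it is done.

```bash
ls; mkdir -p pics
python3 - <<'E'
from plant import manip
import cv2,json
s=manip.state();print({k:s[k] for k in('time','tool_pos','tool_rot','gripper_width','contact_force')})
for n in('top','side'):
    f=manip.grab_frame(n);cv2.imwrite(f'pics/{n}0.png',f['img'][:,:,::-1])
    print(n,{k:(v.tolist() if hasattr(v,'tolist') else v) for k,v in f.items() if k!='img'})
E
```

```text
pics
{'time': 0.0, 'tool_pos': array([ 0.17249702, -0.60000293,  0.20115701]), 'tool_rot': array([-1.03850527e-03,  9.90228461e-01,  1.39450769e-01, -1.84296333e-05]), 'gripper_width': 1.001949527237577, 'contact_force': array([0.31365659, 1.05537181, 0.30718202])}
top {'fx': 479.9781411982921, 'fy': 479.9781411982921, 'cx': 316.2150158281528, 'cy': 205.0029027660494, 'D': [-0.055935326042497256, 0.0, 0.0, 0.0, 0.0], 'eye': [0.35413932187274016, -0.008887396005926787, 1.3609284281979166], 'rotation': [-0.07864536849767086, 0.7430838086060919, -0.6607839575666026, 0.07075253227941053]}
side {'fx': 408.4734191636057, 'fy': 408.4734191636057, 'cx': 315.39985297927257, 'cy': 194.85037479877383, 'D': [0.018551754602711384, 0.0, 0.0, 0.0, 0.0], 'eye': [0.1713402579471197, -0.7927327835338505, 0.7494048934364078], 'rotation': [-0.43927852211932444, 0.8638275053816313, -0.21612767338758052, 0.11884969392842895]}
```

View pics/top0.png

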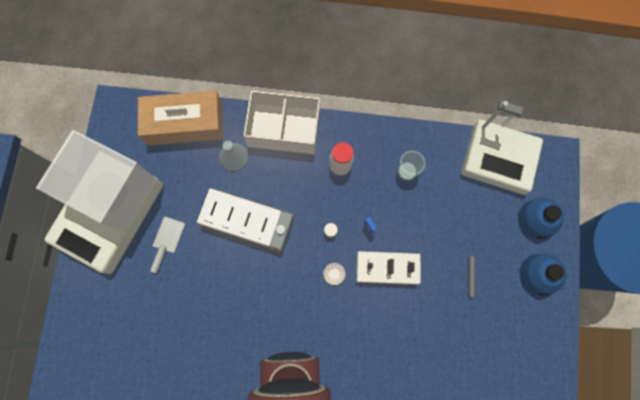

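View pics/side0.png

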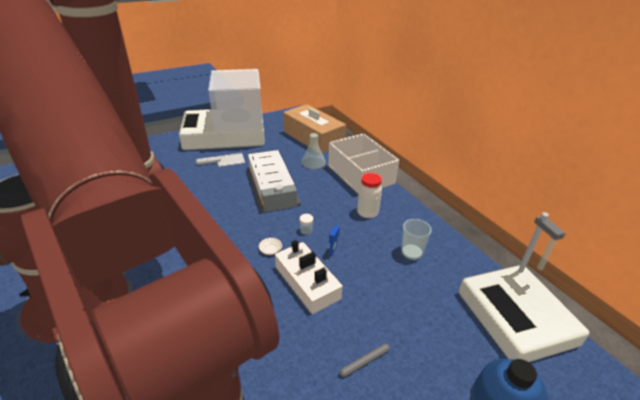

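The top view shows the block at (388,268) with dark grips at (370,268), (390,268) and (411,268). The changer is at (245,220), with its boss at (280,230) at the right-hand end. A blue lookalike lies at (370,226). Next is a close crop of both.

```bash
cat > h.py <<'E'
import numpy as np,cv2
from scipy.spatial.transform import Rotation as R
from plant import manip
def q(w): return R.from_quat([w[1],w[2],w[3],w[0]])
def K(f): return np.array([[f['fx'],0,f['cx']],[0,f['fy'],f['cy']],[0,0,1.]])
def pose(f,s=None):
    if 'eye' in f: return q(f['rotation']).as_matrix(),np.array(f['eye'])
    T=np.array(f['tool_from_camera']);Rt=q(s['tool_rot']).as_matrix()
    return Rt@T[:3,:3],Rt@T[:3,3]+s['tool_pos']
def unproj(f,px,z,s=None):
    Rm,e=pose(f,s)
    p=cv2.undistortPoints(np.array(px,float).reshape(-1,1,2),K(f),np.array(f['D']))[:,0]
    d=np.c_[p,np.ones(len(p))]@Rm.T
    return e+d*((z-e[2])/d[:,2])[:,None]
def proj(f,P,s=None):
    Rm,e=pose(f,s)
    r,_=cv2.Rodrigues(Rm.T)
    return cv2.projectPoints(np.array(P,float).reshape(-1,3),r,-Rm.T@e,K(f),np.array(f['D']))[0][:,0]
E
python3 - <<'E'
from h import *
f=manip.grab_frame('top')
a=cv2.resize(f['img'][180:295,190:430],None,fx=3.3,fy=3.3,interpolation=cv2.INTER_CUBIC)
cv2.imwrite('pics/c1.png',a[:,:,::-1])
print(unproj(f,[(370,268),(390,268),(411,268)],.075)[:,:2].round(3),unproj(f,[(209,206),(280,230)],.06)[:,:2].round(3),unproj(f,[(357,283),(420,284),(421,254),(358,252)],.045)[:,:2].round(3))
s=manip.state();w=manip.grab_frame('wrist');print(np.array(w['tool_from_camera']).round(3),w['fx'],w['D'])
E
```

```text
[[ 0.475 -0.141]
 [ 0.481 -0.194]
 [ 0.488 -0.25 ]] [[0.595 0.318]
 [0.551 0.113]] [[ 0.433 -0.113]
 [ 0.45  -0.283]
 [ 0.532 -0.28 ]
 [ 0.518 -0.107]]
[[ 0.001 -0.946 -0.325  0.084]
 [ 1.     0.001  0.001  0.   ]
 [-0.    -0.325  0.946 -0.172]
 [ 0.     0.     0.     1.   ]] 355.1266464742536 [-0.03552823  0.          0.          0.          0.        ]
```

View pics/c1.png

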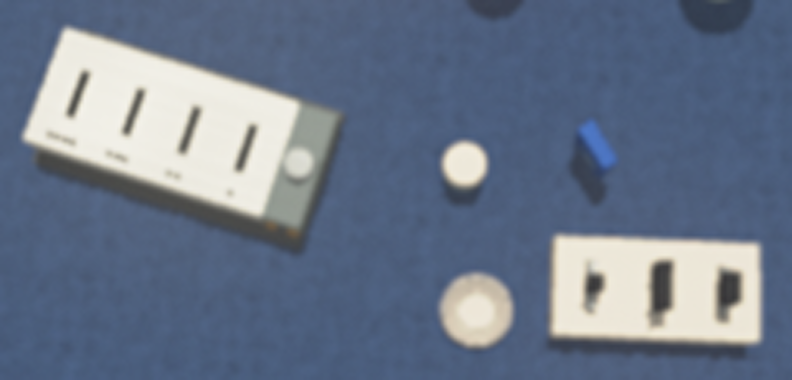

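The holders by description are narrow at (370,268), wide at (390,268) and medium at (411,268). The blue thing at (370,226) isn't meant. The boss is at the changer's right end, so pocket 1 is the slot at crop (246,148). I'll move the wrist camera over the block next.

```bash
python3 -m pendant '[[0.4,[0.46,-0.45,0],0],[0.4,[0.92,-0.91,0],0],[0.4,[0.92,-0.91,0],0],[0.4,[0.92,-0.91,0],0],[0.4,[0.92,-0.91,0],0]]'
python3 -m pendant '[[0.4,[0.46,-0.45,0],0],[0.4,[0.92,-0.91,0],0],[0.4,[0.92,-0.91,0],0],[0.4,[0.92,-0.91,0],0],[0.4,[0.92,-0.91,0],0]]'
python3 -m pendant '[[0.4,[0.46,-0.45,0],0.03],[0.4,[0.92,-0.91,0],0.061],[0.4,[0.92,-0.91,0],0.061],[0.4,[0.92,-0.91,0],0.061],[0.4,[0.92,-0.91,0],0.061],[0.4,[0.92,-0.91,0],0.061]]'
python3 - <<'E'
from h import *
s=manip.state();f=manip.grab_frame('wrist');print(s['tool_pos'],s['tool_rot'],s['time'],s['gripper_width'])
cv2.imwrite('pics/w1.png',f['img'][:,:,::-1])
t=manip.grab_frame('top')
c=np.array([(78,94),(134,112),(190,130),(246,148)])/3.3+[190,180]
print(unproj(t,c,.06).round(4))
c=np.array([(78+7,70),(78-8,115),(246+9,124),(246-9,171)])/3.3+[190,180]
print(unproj(t,c,.06).round(4))
E
```

```text
time: 0.7
tool_pos: [0.2491, -0.4644, 0.2025]
tool_rot: [0.0, 0.99, 0.141, -0.0]
contact_force: [-0.9, 0.0, 0.4]
gripper_width: 0.402
grasp_force: 0.0
time: 1.2
tool_pos: [0.3248, -0.3302, 0.2027]
tool_rot: [0.001, 0.99, 0.14, -0.0]
contact_force: [-0.3, 0.1, -0.1]
gripper_width: 0.401
grasp_force: 0.0
time: 1.8
tool_pos: [0.4, -0.1963, 0.2024]
tool_rot: [0.0, 0.999, 0.043, -0.0]
contact_force: [-0.5, -0.3, 0.8]
gripper_width: 0.404
grasp_force: 0.0
[ 0.40003148 -0.19629185  0.20240435] [ 3.20696421e-04  9.99078900e-01  4.29085787e-02 -3.19457441e-04] 1.8 0.40421845643969684
[[0.5893 0.3037 0.06  ]
 [0.5796 0.2544 0.06  ]
 [0.5699 0.2055 0.06  ]
 [0.5603 0.1568 0.06  ]]
[[0.6104 0.3012 0.06  ]
 [0.5707 0.3075 0.06  ]
 [0.5813 0.1521 0.06  ]
 [0.5402 0.1616 0.06  ]]
```

View pics/w1.png

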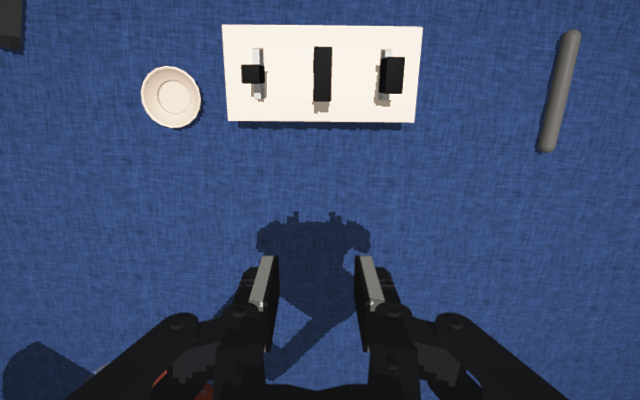

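The wrist view shows the white block with its corners near (222,25), (422,27), (415,122) and (228,122). The grips are narrow (253,74), wide (323,74) and medium (392,75). I'll fit the block and the grip tops by code.

```bash
cat >> h.py <<'E'
def fitrect(f,s,mask,z):
    "min-area rect of largest blob in mask, put on plane z -> centre, yaw(deg) of x axis, size"
    cs=cv2.findContours(mask.astype(np.uint8),0,cv2.CHAIN_APPROX_NONE)[0]
    out=[]
    for c in sorted(cs,key=cv2.contourArea)[::-1][:6]:
        if cv2.contourArea(c)<40: continue
        P=unproj(f,c.reshape(-1,2),z,s)[:,:2]
        (cx,cy),(w,h),a=cv2.minAreaRect((P*1000).astype(np.float32))
        out.append((round(cx,1),round(cy,1),round(w,1),round(h,1),round(a,2),c.reshape(-1,2).mean(0).round(0).tolist()))
    return out
E
python3 - <<'E'
from h import *
s=manip.state();f=manip.grab_frame('wrist');I=f['img'].astype(int)
m=np.zeros((400,640),bool);m[10:135,210:430]=1
print(fitrect(f,s,m&(I.min(2)>150),.045)[:1])
d=m&(I.max(2)<60);d[:, :225]=0;d[:,415:]=0;d[115:]=0
for r in fitrect(f,s,d,.089):print(r)
E
```

```text
[(487.4, -193.5, 80.5, 170.8, 4.4, [321.0, 72.0])]
(487.3, -193.5, 38.3, 12.3, 4.82, [322.0, 74.0])
(491.4, -245.7, 25.4, 17.6, 5.07, [391.0, 75.0])
(483.2, -141.1, 12.3, 16.9, 4.66, [253.0, 74.0])
```

```bash
python3 -m pendant '[[0.4,[0.4,-0.22,0],0],[0.4,[0.73,-0.417,0.2],0],[0.4,[0.73,-0.417,0.6],0],[0.4,[0.73,-0.417,0.6],0],[0.4,[0.73,-0.417,0.6],0]]'
python3 - <<'E'
from h import *
s=manip.state();f=manip.grab_frame('wrist');print(s['tool_pos'],R.from_quat(np.roll(s['tool_rot'],-1)).as_matrix()[:2,0])
I=f['img'].astype(int)
cv2.imwrite('pics/w2.png',f['img'][:,:,::-1])
E
```

```text
time: 2.45
tool_pos: [0.4821, -0.1373, 0.1294]
tool_rot: [-0.001, 0.999, 0.043, -0.002]
contact_force: [-0.6, -1.0, 1.2]
gripper_width: 0.4
grasp_force: 0.0
[ 0.48213341 -0.13733045  0.12940708] [0.99621392 0.08688426]
```

View pics/w2.png

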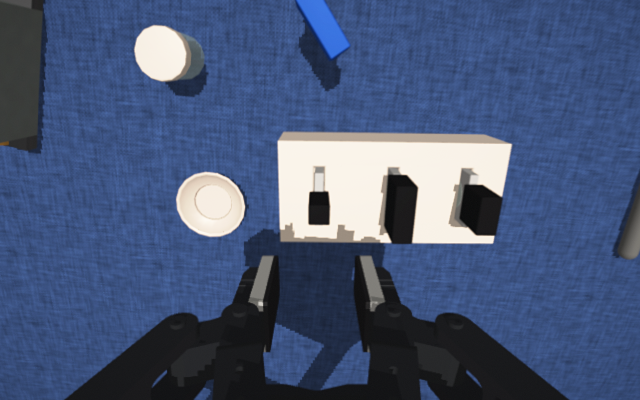

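The narrow grip is straight ahead of the fingers at (319,207), with wide at (401,210) and medium at (481,210). I'll check numerically whether it's centred.

Run:
```python
from h import *
for i in range(3):
    s=manip.state();f=manip.grab_frame('wrist');print(s['tool_pos'].round(4),(R.from_quat(np.roll(s['tool_rot'],-1)).as_euler('zyx',degrees=True)).round(2))
I=f['img'].astype(int)
m=np.zeros((400,640),bool);m[185:228,300:340]=1
print(fitrect(f,s,m&(I.max(2)<60),.089))
m[:]=0;m[128:250,270:515]=1;print(fitrect(f,s,m&(I.min(2)>170),.045)[:1])
c,sn=np.cos(np.radians(4.75)),np.sin(np.radians(4.75))
ax=np.array([c,sn]);ay=np.array([-sn,c]);o=np.array([.483,-.1389])
print(proj(f,[np.r_[o+a*.007*ax+b*.007*ay,.089] for a,b in((1,1),(1,-1),(-1,-1),(-1,1))],s).round(1))
ys,xs=np.where((I.max(2)<60)[185:228,300:340]);print(xs.min()+300,xs.max()+300,ys.min()+185,ys.max()+185)
```

```text
[ 0.4834 -0.1381  0.1316] [-4.9600e+00  4.0000e-02  1.7996e+02]
[ 0.4841 -0.1384  0.1328] [ -4.95   0.18 179.9 ]
[ 0.4845 -0.1385  0.1333] [ -4.95   0.24 179.88]
[(487.9, -138.4, 21.4, 11.9, 4.97, [316.0, 210.0])]
[(487.5, -193.6, 80.8, 170.5, 4.42, [394.0, 195.0])]
[[305.4 206.7]
 [327.  206.8]
 [326.7 226.8]
 [305.5 226.7]]
307 325 194 225
```

```bash
python3 -m pendant '[[0.4,[0,0,0.25],0],[0.4,[0,0,0.45],0],[0.4,[0,0,0.562],0],[0.4,[0,0,0.562],0],[0.4,[0,0,0.562],0],[0.4,[0,0,0.562],0]]'
python3 -m pendant '[[0.25,[0,0,0],0],[0.05,[0,0,0],0],[0,[0,0,0],0],[0,[0,0,0],0],[0,[0,0,0],0],[0,[0,0,0],0]]'
```

```text
time: 3.25
tool_pos: [0.4846, -0.1375, 0.0649]
tool_rot: [0.001, 0.999, 0.044, 0.001]
contact_force: [-0.8, -0.4, -0.2]
gripper_width: 0.401
grasp_force: 0.0
time: 3.85
tool_pos: [0.4833, -0.1368, 0.0629]
tool_rot: [-0.0, 0.999, 0.044, -0.0]
contact_force: [-0.4, 0.0, -0.1]
gripper_width: 0.001
grasp_force: 0.0
```

Run:
```python
from h import *
s=manip.state();f=manip.grab_frame('wrist');g=manip.grab_frame('side');print(s['tool_pos'].round(4))
b=cv2.resize(g['img'][200:320,230:390],None,fx=3,fy=3)
o=np.zeros((400+360,640,3),np.uint8);o[:400]=f['img'];o[400:,:480]=b
cv2.imwrite('pics/w3.png',cv2.resize(o,None,fx=.78,fy=.78)[:,:,::-1])
```

```text
[ 0.4833 -0.1368  0.0629]
```

View pics/w3.png

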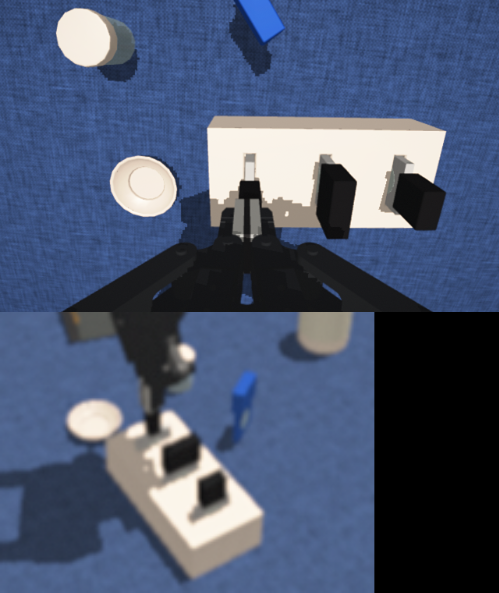

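Run:
```python
from h import *
s=manip.state();f=manip.grab_frame('wrist')
Rt=q(s['tool_rot']).as_matrix()
for z in(-.04,-.02,0,.01):print(z,proj(f,[Rt@[0,0,z]+s['tool_pos']],s).round(1))
I=f['img'].astype(int)
m=np.zeros((400,640),bool);m[128:300,260:580]=1;print(fitrect(f,s,m&(I.min(2)>170),.045)[:1])
c,sn=np.cos(np.radians(4.75)),np.sin(np.radians(4.75))
ax=np.array([c,sn]);ay=np.array([-sn,c]);o=np.array([.483,-.1389])
print(proj(f,[np.r_[o+a*.007*ax+b*.007*ay,z] for z in(.059,.089) for a,b in((1,1),(1,-1),(-1,-1),(-1,1)) ],s).round(1))
a=cv2.resize(f['img'][190:310,260:380],None,fx=5,fy=5,interpolation=cv2.INTER_CUBIC)
cv2.imwrite('pics/w4.png',np.clip(a[:,:,::-1]*2.0,0,255))
```

```text
-0.04 [[315.7 286. ]]
-0.02 [[315.8 263. ]]
0 [[315.8 244.6]]
0.01 [[315.8 236.7]]
[(487.7, -193.6, 80.1, 170.5, 4.38, [413.0, 217.0])]
[[306.8 230.3]
 [332.8 230.5]
 [332.2 253.7]
 [306.9 253.6]
 [305.2 256.8]
 [335.7 257. ]
 [334.9 283.4]
 [305.3 283.2]][ WARN:0@0.372] global loadsave.cpp:1063 imwrite_ Unsupported depth image for selected encoder is fallbacked to CV_8U.
```

View pics/w4.png

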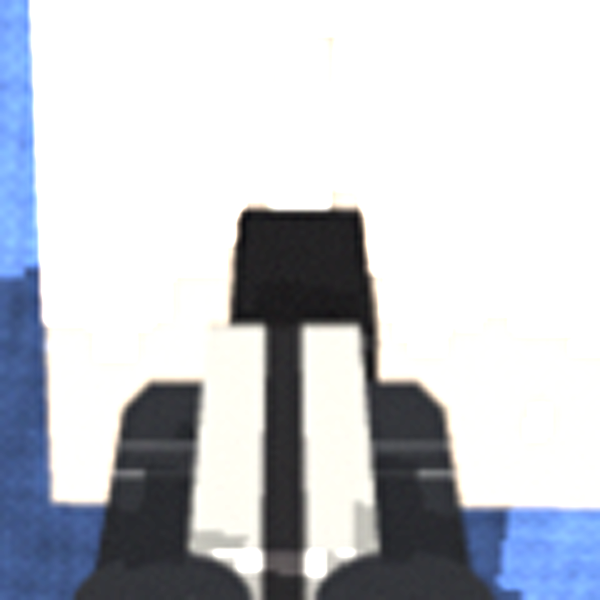

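The pads are shut with the grip's full outline visible beyond them, at crop (235–375, 210–325). The pad ends hide only the grip's top, so they closed above it. The fingertips seem to end well behind the stated TCP, so I'll open and check that in the side view.

```bash
python3 -m pendant '[[0.4,[0,0,0],0],[0.4,[0,0,0],0],[0.4,[0,0,0],0],[0.4,[0,0,0],0]]'
python3 - <<'E'
from h import *
s=manip.state();g=manip.grab_frame('side');print(s['tool_pos'].round(4))
Rt=q(s['tool_rot']).as_matrix()
x0,y0=265,215
a=cv2.resize(g['img'][y0:y0+70,x0:x0+90],None,fx=8,fy=8,interpolation=cv2.INTER_CUBIC)
for z,c in((0,(255,0,0)),(-.019,(0,255,0)),(-.033,(255,255,0))):
  for y in(-.017,.017):
    p=(proj(g,[Rt@[0,y,z]+s['tool_pos']])[0]-[x0,y0]+.5)*8
    cv2.circle(a,tuple(int(v) for v in p),5,c,-1)
c,sn=np.cos(np.radians(4.75)),np.sin(np.radians(4.75))
for P in((.483,-.1389,.089),(.483,-.1389,.059)):
    p=(proj(g,[P])[0]-[x0,y0]+.5)*8;cv2.circle(a,tuple(int(v) for v in p),5,(255,0,255),-1)
cv2.imwrite('pics/s4.png',a[:,:,::-1])
E
```

```text
time: 4.4
tool_pos: [0.4833, -0.1368, 0.063]
tool_rot: [-0.0, 0.999, 0.044, -0.0]
contact_force: [1.1, 0.5, -1.2]
gripper_width: 0.398
grasp_force: 0.0
[ 0.4833 -0.1368  0.063 ]
```

View pics/s4.png

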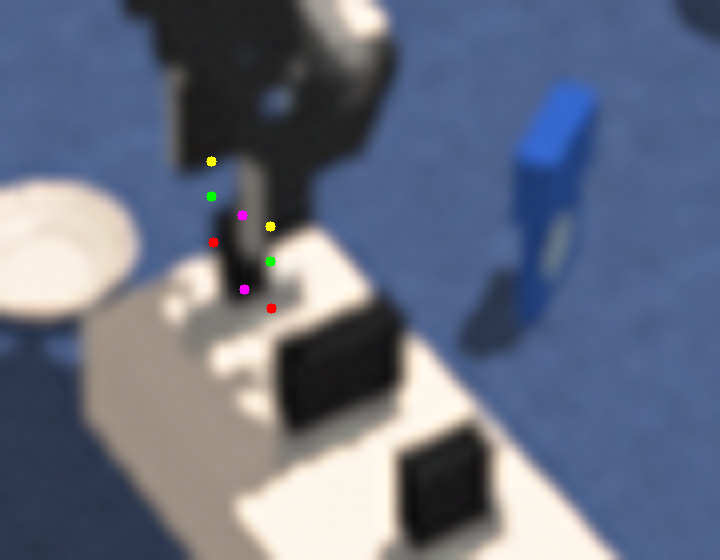

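The fingers end near the yellow marks, about 30 mm short of the reported TCP, while the grip's magenta marks fit. I'll go lower in guarded steps and shift 2 mm to centre on the grip.

```bash
python3 -m pendant '[[0.4,[0,0.016,0.06],0],[0.4,[0,0.016,0.1],0],[0.4,[0,0.016,0.1],0]]'
python3 -m pendant '[[0.4,[0,0,0.03],0],[0.4,[0,0,0.06],0],[0.4,[0,0,0.06],0]]'
```

```text
time: 4.75
tool_pos: [0.4825, -0.1384, 0.0496]
tool_rot: [-0.001, 0.999, 0.044, -0.001]
contact_force: [0.1, -0.1, -1.3]
gripper_width: 0.397
grasp_force: 0.0
time: 5.05
tool_pos: [0.483, -0.1385, 0.0431]
tool_rot: [-0.0, 0.999, 0.044, -0.001]
contact_force: [-0.2, 0.4, -0.4]
gripper_width: 0.402
grasp_force: 0.0
```

```bash
python3 -m pendant '[[0.4,[0,0,0.03],0],[0.4,[0,0,0.06],0],[0.4,[0,0,0.06],0]]'
python3 -m pendant '[[0.2,[0,0,0],0],[0.05,[0,0,0],0],[0,[0,0,0],0],[0,[0,0,0],0],[0,[0,0,0],0]]'
```

```text
time: 5.35
tool_pos: [0.483, -0.1385, 0.0359]
tool_rot: [-0.0, 0.999, 0.044, -0.001]
contact_force: [-0.2, 0.2, 0.4]
gripper_width: 0.398
grasp_force: 0.0
time: 5.85
tool_pos: [0.4836, -0.1388, 0.0367]
tool_rot: [0.0, 0.999, 0.044, 0.0]
contact_force: [0.6, -0.2, 0.5]
gripper_width: 0.147
grasp_force: 59.1
```

```bash
python3 -m pendant '[[0,[0,0,-0.15],0],[0,[0,0,-0.4],0],[0,[0,0,-0.8],0],[0,[0,-0.1,-0.9],0],[0,[0.03,-0.5,-0.9],0],[0,[0.08,-0.9,-0.9],0],[0,[0.08,-0.9,-0.9],0]]'
python3 -m pendant '[[0,[0.03,-0.35,0],0],[0,[0.06,-0.7,0],0],[0,[0.08,-0.95,0],0],[0,[0.08,-0.95,0],0]]'
python3 -m pendant '[[0,[0.03,-0.35,0],0.04],[0,[0.06,-0.7,0],0.0897],[0,[0.06,-0.72,0],0.0897],[0,[0.06,-0.72,0],0.0897],[0,[0.06,-0.72,0],0.0897],[0,[0.06,-0.72,0],0.0897],[0,[0.06,-0.72,0],0.0897]]'
python3 - <<'E'
from h import *
s=manip.state();f=manip.grab_frame('wrist');cv2.imwrite('pics/w5.png',f['img'][:,:,::-1])
E
```

```text
time: 6.55
tool_pos: [0.4828, -0.0255, 0.1439]
tool_rot: [-0.001, 0.999, 0.047, -0.0]
contact_force: [0.1, -1.3, -1.6]
gripper_width: 0.148
grasp_force: 59.2
time: 6.95
tool_pos: [0.4823, 0.0866, 0.1438]
tool_rot: [-0.0, 0.999, 0.046, -0.001]
contact_force: [-1.1, -0.5, -0.6]
gripper_width: 0.148
grasp_force: 59.3
time: 7.65
tool_pos: [0.4828, 0.1697, 0.1445]
tool_rot: [0.0, 0.995, -0.097, 0.0]
contact_force: [-0.3, -0.1, -1.4]
gripper_width: 0.148
grasp_force: 59.4
```

View pics/w5.png

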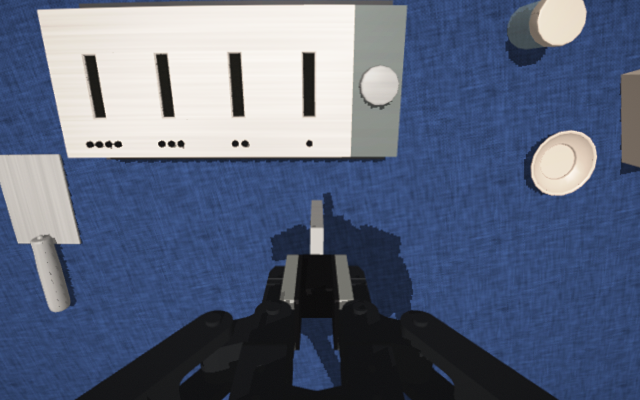

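The view shows four slots with centres near (95,86), (165,85), (237,84) and (309,84). The boss is at (380,85), with one stud under the rightmost slot, so that's pocket 1. The holder hangs upright in the fingers, blade at (316,225).

Run:
```python
from h import *
s=manip.state();f=manip.grab_frame('wrist');I=f['img'].astype(int)
print(s['tool_pos'].round(4),s['tool_rot'].round(4))
m=np.zeros((400,640),bool);m[45:125,75:330]=1
d=m&(I.max(2)<90)
for r in fitrect(f,s,d,.06):print(r)
# foot corners predicted in hand
Rt=q(s['tool_rot']).as_matrix();P=[Rt@[a,b,.0213-h]+s['tool_pos'] for h in(0,.044) for a,b in((.02,.003),(.02,-.003))]
print(proj(f,P,s).round(1))
for r in range(196,256,6):
  c=np.where(I[r,295:340].min(1)>100)[0];print(r,(c.min()+295,c.max()+295) if len(c) else None,end=' ')
```

```text
[0.4828 0.1699 0.1446] [ 1.000e-04  9.953e-01 -9.720e-02  1.000e-04]
(572.1, 208.2, 7.5, 41.0, 78.84, [237.0, 84.0])
(562.4, 159.5, 7.3, 41.0, 79.57, [309.0, 84.0])
(581.7, 257.0, 7.4, 40.6, 78.68, [165.0, 85.0])
(590.9, 306.0, 7.1, 40.4, 78.94, [95.0, 86.0])
[[321.3 196.5]
 [310.8 196.5]
 [322.6 227. ]
 [309.4 227. ]]
196 None 202 (np.int64(312), np.int64(321)) 208 (np.int64(311), np.int64(322)) 214 (np.int64(311), np.int64(322)) 220 (np.int64(311), np.int64(322)) 226 (np.int64(311), np.int64(322)) 232 (np.int64(310), np.int64(323)) 238 (np.int64(310), np.int64(323)) 244 (np.int64(310), np.int64(323)) 250 (np.int64(310), np.int64(323))
```

```bash
python3 -m pendant '[[0,[0.3,-0.02,0],0],[0,[0.6,-0.043,0],0],[0,[0.668,-0.043,0],0],[0,[0.668,-0.043,0.3],0],[0,[0.668,-0.043,0.3],0],[0,[0.668,-0.043,0.3],0],[0,[0.668,-0.043,0.3],0],[0,[0.668,-0.043,0.3],0]]'
cat >> h.py <<'E'
def slots(box,n=1,dark=90):
    s=manip.state();f=manip.grab_frame('wrist');I=f['img'].astype(int)
    print(s['tool_pos'].round(4),s['tool_rot'].round(4),s['contact_force'].round(1))
    m=np.zeros((400,640),bool);m[box[1]:box[3],box[0]:box[2]]=1
    for r in fitrect(f,s,m&(I.max(2)<dark),.06)[:n]:print(r)
    return f,s
def goto(s,tgt):
    d=np.array(tgt)-s['tool_pos'];print('shift units',(q(s['tool_rot']).as_matrix().T@d/.12).round(4))
E
python3 - <<'E'
from h import *
f,s=slots((0,100,300,260),4)
print(proj(f,[(.5624,.1595,.06),(.5721,.2082,.06),(.5817,.257,.06),(.5909,.306,.06)],s).round(1))
goto(s,(.5624,.1595,.0893))
E
```

```text
time: 8.55
tool_pos: [0.563, 0.1607, 0.1105]
tool_rot: [-0.0, 0.995, -0.097, 0.001]
contact_force: [-1.1, -0.1, -0.7]
gripper_width: 0.149
grasp_force: 59.4
[0.563  0.1607 0.1105] [-3.000e-04  9.953e-01 -9.650e-02  1.400e-03] [-1.1 -0.1 -0.7]
(572.6, 208.0, 7.1, 40.0, 78.9, [244.0, 210.0])
(582.1, 256.9, 6.9, 40.2, 79.11, [170.0, 210.0])
(591.5, 305.7, 6.9, 40.6, 78.66, [98.0, 210.0])
(642.4, 224.3, 134.2, 1.2, 79.09, [191.0, 111.0])
[[318.1 211.9]
 [244.  211.5]
 [170.4 211.3]
 [ 98.2 211.7]]
shift units [-0.0036  0.0111  0.1763]
```

```bash
python3 -m pendant '[[0,[0,0.012,0],0],[0,[0,0.012,0.1],0],[0,[0,0.012,0.15],0],[0,[0,0.012,0.18],0],[0,[0,0.012,0.22],0],[0,[0,0.012,0.26],0],[0,[0,0.012,0.3],0],[0,[0,0.012,0.3],0]]'
```

```text
time: 9.4
tool_pos: [0.5615, 0.159, 0.0716]
tool_rot: [0.0, 0.995, -0.097, -0.001]
contact_force: [0.6, 0.3, -0.5]
gripper_width: 0.149
grasp_force: 59.5
```

```bash
python3 -m pendant '[[0,[0,0,0.03],0],[0,[0,0,0.06],0],[0,[0,0,0.09],0],[0,[0,0,0.09],0],[0,[0,0,0.09],0]]'
```

```text
time: 9.9
tool_pos: [0.5619, 0.159, 0.0617]
tool_rot: [0.0, 0.995, -0.097, -0.0]
contact_force: [0.1, 0.0, -0.8]
gripper_width: 0.148
grasp_force: 59.5
```

```bash
python3 -m pendant '[[0,[0,0,0.03],0],[0,[0,0,0.06],0],[0,[0,0,0.06],0]]'; python3 -m pendant '[[0,[0,0,0.03],0],[0,[0,0,0.06],0],[0,[0,0,0.08],0],[0,[0,0,0.1],0],[0,[0,0,0.11],0],[0,[0,0,0.11],0],[0,[0,0,0.11],0]]'
```

```text
time: 10.2
tool_pos: [0.5615, 0.159, 0.0538]
tool_rot: [0.0, 0.995, -0.097, -0.001]
contact_force: [-0.0, -0.6, -0.8]
gripper_width: 0.146
grasp_force: 59.4
time: 10.9
tool_pos: [0.5621, 0.1591, 0.0414]
tool_rot: [-0.0, 0.995, -0.097, 0.0]
contact_force: [0.5, -0.3, -1.0]
gripper_width: 0.149
grasp_force: 59.5
```

```bash
python3 -m pendant '[[0,[0,0,0.008],0],[0,[0,0,0.016],0],[0,[0,0,0.022],0],[0,[0,0,0.022],0]]'
```

```text
time: 11.3
tool_pos: [0.5624, 0.1591, 0.0398]
tool_rot: [-0.0, 0.995, -0.097, 0.0]
contact_force: [-2.3, -0.8, 5.0]
gripper_width: 0.148
grasp_force: 60.2
```

```bash
python3 -m pendant '[[0.2,[0,0,0],0],[0.3,[0,0,0],0],[0.3,[0,0,0],0],[0.3,[0,0,-0.1],0],[0.3,[0,0,-0.4],0],[0.3,[0,0,-0.8],0],[0.3,[0,0.35,-0.92],0],[0.3,[0.02,0.75,-0.92],0],[0.3,[0.02,0.861,-0.92],0]]'
python3 -m pendant '[[0.4,[0,0.4,0],0],[0.4,[0.02,0.8,0],0],[0.4,[0.02,0.861,0],0]]'
python3 -m pendant '[[0.4,[0,0.4,0],0],[0.4,[0.02,0.8,0],0],[0.4,[0.02,0.861,0],0]]'
python3 -m pendant '[[0.4,[0,0.4,0],-0.04],[0.4,[0.02,0.8,0],-0.088],[0.4,[0.02,0.861,0],-0.088],[0.4,[0.02,0.861,0],-0.088],[0.4,[0.02,0.861,0],-0.088],[0.4,[0.02,0.861,0],-0.088]]'
python3 - <<'E'
from h import *
s=manip.state();f=manip.grab_frame('wrist');I=f['img'].astype(int);print(s['tool_pos'],s['tool_rot'])
m=I.min(2)>150;m[260:]=0;m[:80]=0
for r in fitrect(f,s,m,.045)[:3]:print(r)
d=I.max(2)<60;d[232:]=0;d[:120]=0
for r in fitrect(f,s,d,.089)[:4]:print(r)
c,sn=np.cos(np.radians(4.75)),np.sin(np.radians(4.75));ax=np.array([c,sn]);ay=np.array([-sn,c]);o=np.array([.4919,-.2483])
print(proj(f,[np.r_[o+a*.0135*ax+b*.007*ay,.089] for a,b in((1,1),(1,-1),(-1,-1),(-1,1))],s).round(1))
goto(s,(.4919,-.2483,.0363))
cv2.imwrite('pics/w6.png',f['img'][:,:,::-1])
E
```

```text
time: 12.2
tool_pos: [0.5449, 0.0543, 0.1513]
tool_rot: [0.0, 0.995, -0.098, 0.002]
contact_force: [-0.2, 0.5, 0.5]
gripper_width: 0.302
grasp_force: 0.0
time: 12.5
tool_pos: [0.5263, -0.048, 0.1494]
tool_rot: [0.001, 0.995, -0.099, 0.0]
contact_force: [-0.5, 0.5, -0.1]
gripper_width: 0.401
grasp_force: 0.0
time: 12.8
tool_pos: [0.5091, -0.1495, 0.1495]
tool_rot: [0.0, 0.995, -0.099, 0.0]
contact_force: [0.5, 0.5, -0.0]
gripper_width: 0.396
grasp_force: 0.0
time: 13.4
tool_pos: [0.4923, -0.2466, 0.149]
tool_rot: [-0.0, 0.999, 0.042, -0.0]
contact_force: [-0.7, -0.1, -0.4]
gripper_width: 0.402
grasp_force: 0.0
[ 0.49231294 -0.24660878  0.14898696] [-3.66556990e-04  9.99113264e-01  4.21016631e-02 -3.12068842e-05]
(490.0, -193.5, 86.1, 170.8, 4.61, [250.0, 183.0])
(467.0, -67.4, 51.9, 52.9, 5.12, [99.0, 199.0])
(557.0, -24.2, 3.6, 20.6, 3.73, [30.0, 81.0])
(491.9, -196.2, 45.4, 17.9, 4.55, [243.0, 201.0])
(496.0, -248.1, 32.2, 12.0, 4.9, [318.0, 201.0])
[[308.2 188.4]
 [328.7 188.4]
 [328.2 225. ]
 [308.3 224.9]]
shift units [-0.0046  0.0144  0.939 ]
```

```bash
python3 -m pendant '[[0.4,[0,0.014,0.3],0],[0.4,[0,0.014,0.5],0],[0.4,[0,0.014,0.7],0],[0.4,[0,0.014,0.8],0],[0.4,[0,0.014,0.88],0],[0.4,[0,0.014,0.939],0],[0.4,[0,0.014,0.939],0],[0.4,[0,0.014,0.939],0],[0.4,[0,0.014,0.939],0]]'
python3 -m pendant '[[0.2,[0,0,0],0],[0.05,[0,0,0],0],[0,[0,0,0],0],[0,[0,0,0],0],[0,[0,0,0],0]]'
```

```text
time: 14.35
tool_pos: [0.4928, -0.2505, 0.0376]
tool_rot: [0.001, 0.999, 0.041, 0.001]
contact_force: [0.2, 0.2, -0.4]
gripper_width: 0.398
grasp_force: 0.0
time: 14.85
tool_pos: [0.4925, -0.2499, 0.0373]
tool_rot: [-0.0, 0.999, 0.041, 0.0]
contact_force: [-0.9, 2.5, 6.1]
gripper_width: 0.155
grasp_force: 59.0
```

```bash
python3 -m pendant '[[0,[0,0,-0.1],0],[0,[0,0,-0.3],0],[0,[0,0,-0.7],0],[0,[0,-0.05,-0.9],0],[0,[0.1,-0.4,-0.9],0],[0,[0.22,-0.75,-0.9],0],[0,[0.22,-0.75,-0.9],0]]'
python3 -m pendant '[[0,[0.1,-0.35,0],0],[0,[0.2,-0.7,0],0],[0,[0.25,-1,0],0],[0,[0.25,-1,0],0]]'
python3 -m pendant '[[0,[0.1,-0.35,0],0],[0,[0.2,-0.7,0],0],[0,[0.25,-1,0],0],[0,[0.25,-1,0],0]]'
python3 -m pendant '[[0,[0.1,-0.35,0],0.03],[0,[0.2,-0.7,0],0.07],[0,[0.25,-0.95,0],0.088],[0,[0.25,-1,0],0.088],[0,[0.25,-1,0],0.088],[0,[0.25,-1,0],0.088],[0,[0.25,-1,0],0.088],[0,[0.25,-1,0],0.088]]'
python3 - <<'E'
from h import *
f,s=slots((0,80,300,250),4)
print(proj(f,[(.5726,.208,.06),(.5821,.2569,.06),(.5915,.3057,.06)],s).round(1))
Rt=q(s['tool_rot']).as_matrix();P=[Rt@[a,b,.0223-h]+s['tool_pos'] for h in(0,.044) for a,b in((.02,.003),(.02,-.003))]
print(proj(f,P,s).round(1))
I=f['img'].astype(int)
for r in range(190,260,5):
  c=np.where(I[r,295:340].min(1)>100)[0];print(r,(int(c.min()+295),int(c.max()+295)) if len(c) else None,end=' ')
goto(s,(.5726,.208,.0913))
cv2.imwrite('pics/w7.png',f['img'][:,:,::-1])
E
```

```text
time: 15.55
tool_pos: [0.5115, -0.1546, 0.145]
tool_rot: [-0.0, 0.999, 0.044, 0.0]
contact_force: [-0.1, -1.1, -1.4]
gripper_width: 0.152
grasp_force: 58.9
time: 15.95
tool_pos: [0.5308, -0.0333, 0.1445]
tool_rot: [-0.0, 0.999, 0.044, -0.0]
contact_force: [-0.4, -0.5, -0.5]
gripper_width: 0.151
grasp_force: 59.0
time: 16.35
tool_pos: [0.551, 0.0881, 0.1445]
tool_rot: [-0.0, 0.999, 0.043, 0.0]
contact_force: [0.0, -0.6, -0.7]
gripper_width: 0.151
grasp_force: 59.1
time: 17.15
tool_pos: [0.5709, 0.2067, 0.1445]
tool_rot: [0.0, 0.995, -0.097, 0.0]
contact_force: [0.0, -1.2, 0.3]
gripper_width: 0.15
grasp_force: 59.1
[0.5709 0.2067 0.1445] [ 1.000e-04  9.952e-01 -9.740e-02  1.000e-04] [ 0.  -1.2  0.3]
(610.3, 430.5, 24.6, 87.5, 71.89, [22.0, 201.0])
(582.2, 257.1, 7.1, 39.9, 78.98, [248.0, 193.0])
(591.8, 305.9, 6.9, 40.0, 79.08, [183.0, 193.0])
(647.6, 253.5, 97.5, 1.2, 79.17, [230.0, 106.0])
[[314.  193.5]
 [248.3 193.6]
 [183.4 193.9]]
[[321.3 196. ]
 [310.8 196. ]
 [322.6 226.2]
 [309.5 226.2]]
190 (295, 339) 195 (295, 339) 200 (295, 339) 205 (295, 339) 210 (295, 339) 215 (295, 339) 220 (295, 339) 225 (295, 339) 230 (295, 339) 235 (295, 339) 240 (295, 339) 245 (295, 339) 250 (295, 339) 255 (295, 339) shift units [ 0.0117 -0.0132  0.4433]
```

```bash
python3 -m pendant '[[0,[0.012,-0.013,0.15],0],[0,[0.012,-0.013,0.3],0],[0,[0.012,-0.013,0.4],0],[0,[0.012,-0.013,0.44],0],[0,[0.012,-0.013,0.44],0]]'; python3 -m pendant '[[0,[0,0,0.04],0],[0,[0,0,0.08],0],[0,[0,0,0.12],0],[0,[0,0,0.15],0],[0,[0,0,0.15],0]]'
```

```text
time: 17.7
tool_pos: [0.572, 0.209, 0.0908]
tool_rot: [0.0, 0.995, -0.097, -0.001]
contact_force: [0.4, 0.6, -1.1]
gripper_width: 0.15
grasp_force: 59.2
time: 18.2
tool_pos: [0.5746, 0.2094, 0.077]
tool_rot: [-0.0, 0.995, -0.097, 0.002]
contact_force: [-1.7, -1.7, 9.7]
gripper_width: 0.15
grasp_force: 60.9
```

```bash
python3 -m pendant '[[0,[0,0,0.025],0],[0,[0,0,0.05],0],[0,[0,0,0.065],0],[0,[0,0,0.08],0],[0,[0,0,0.08],0]]'
```

```text
time: 18.7
tool_pos: [0.5767, 0.2091, 0.0751]
tool_rot: [0.0, 0.995, -0.096, 0.004]
contact_force: [-15.7, -6.7, 40.0]
gripper_width: 0.153
grasp_force: 65.4
```

It caught on the rim: the shoulder stopped about 5 mm in, well short of plug depth. I'll back out and check how the holder sits in the hand.

```bash
python3 -m pendant '[[0,[0,0,-0.1],0],[0,[0,0,-0.3],0],[0,[0,0,-0.6],0],[0,[0,0,-0.66],0],[0,[0,0,-0.66],0],[0,[0,0,-0.66],0],[0,[0,0,-0.66],0],[0,[0,0,-0.66],0]]'
python3 - <<'E'
from h import *
f,s=slots((0,80,300,250),4)
goto(s,(.5726,.208,.0913))
a=cv2.resize(f['img'][165:315,230:400],None,fx=3.5,fy=3.5,interpolation=cv2.INTER_CUBIC)
b=cv2.resize(cv2.imread('pics/w7.png')[165:315,330-100:400,::-1],None,fx=1.2,fy=1.2)
cv2.imwrite('pics/w8.png',np.vstack([a,np.pad(b[:70],((0,0),(0,a.shape[1]-b.shape[1]),(0,0)))])[:,:,::-1])
w7=cv2.imread('pics/w7.png').astype(int)
# finger tips/grip columns: print grey profile at rows across blade
for n,J in(('now',f['img']),('before',w7)):
  for r in(200,210,220,230,240):print(n,r,J[r,298:336].astype(int).mean(1).round(0).astype(int).tolist())
E
```

```text
time: 19.5
tool_pos: [0.5714, 0.2091, 0.1411]
tool_rot: [0.001, 0.995, -0.097, -0.002]
contact_force: [0.3, 0.2, -0.5]
gripper_width: 0.147
grasp_force: 59.5
[0.5714 0.2091 0.1411] [ 5.000e-04  9.953e-01 -9.670e-02 -1.600e-03] [ 0.3  0.2 -0.5]
(611.0, 430.2, 25.0, 86.4, 72.19, [22.0, 201.0])
(581.8, 257.2, 7.0, 40.3, 78.92, [250.0, 194.0])
(591.8, 305.9, 6.8, 39.6, 79.06, [184.0, 194.0])
(648.0, 254.2, 94.7, 1.3, 79.36, [231.0, 105.0])
shift units [0.0128 0.0063 0.4149]
now 200 [242, 242, 242, 242, 242, 242, 242, 242, 241, 242, 242, 241, 235, 190, 78, 35, 35, 35, 36, 37, 35, 28, 23, 32, 81, 133, 137, 140, 191, 243, 242, 241, 241, 241, 241, 240, 241, 241]
now 210 [242, 242, 242, 242, 242, 242, 242, 242, 242, 242, 242, 243, 233, 158, 133, 135, 135, 136, 135, 135, 136, 136, 136, 135, 134, 134, 140, 138, 139, 139, 138, 135, 141, 193, 241, 241, 241, 241]
now 220 [241, 241, 241, 241, 241, 241, 241, 241, 241, 241, 241, 239, 212, 141, 133, 135, 135, 135, 136, 136, 136, 136, 136, 135, 135, 134, 138, 137, 139, 138, 138, 138, 137, 136, 138, 143, 142, 187]
now 230 [240, 240, 240, 228, 156, 139, 
[... 668 characters left out ...]
137, 137, 136, 137, 137, 136, 136, 137, 135, 137, 136, 135, 136, 164, 221, 240, 240, 239, 239]
before 220 [241, 241, 241, 241, 241, 241, 241, 241, 241, 237, 205, 165, 137, 136, 137, 137, 137, 137, 138, 137, 138, 137, 137, 138, 138, 137, 139, 138, 137, 137, 137, 136, 136, 137, 136, 135, 139, 188]
before 230 [239, 239, 239, 240, 234, 191, 145, 141, 141, 141, 156, 195, 223, 224, 223, 223, 223, 223, 223, 223, 223, 223, 223, 219, 189, 139, 134, 135, 135, 135, 135, 134, 134, 135, 135, 134, 135, 135]
before 240 [138, 166, 202, 189, 144, 139, 135, 135, 135, 123, 108, 165, 223, 225, 224, 224, 224, 224, 224, 224, 224, 225, 224, 216, 173, 137, 135, 135, 135, 135, 135, 134, 136, 135, 135, 135, 134, 135]
```

View pics/w8.png

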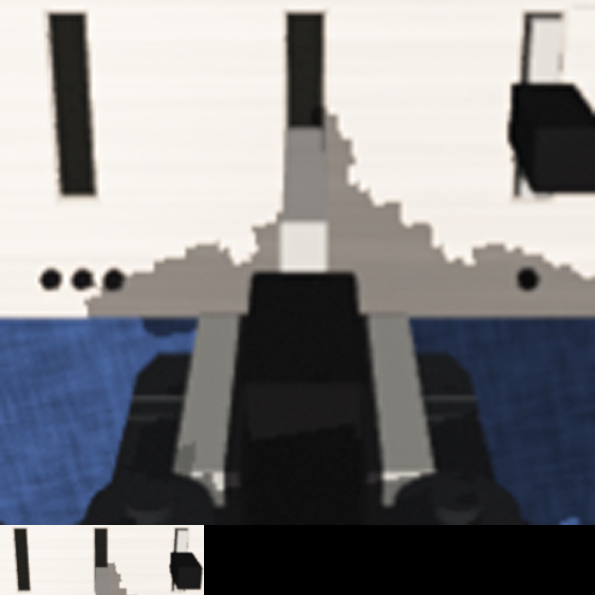

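The blade still hangs upright, with its foot edge at row 201 and ledge at row 228. Slot 2 sits at column 317, about 0.8 mm to the tool's +y. I'll solve for the holder's x offset and slip.

Run:
```python
from h import *
from scipy.optimize import fsolve
s=manip.state();f=manip.grab_frame('wrist');Rt=q(s['tool_rot']).as_matrix()
def rows(v):
    P=[Rt@[.018+v[0],0,v[1]]+s['tool_pos'],Rt@[.02+v[0],0,v[1]-.044]+s['tool_pos']]
    return proj(f,P,s)[:,1]
I=f['img'].astype(float).mean(2)
print(I[196:206,314:319].mean(1).round(),I[224:232,312:320].mean(1).round())
for foot in(200.5,201.5):
  for led in(227.5,228.5): print(foot,led,fsolve(lambda v:rows(v)-[foot,led],[0,.022]).round(4))
print(rows([0,.0223]),rows([-.001,.0223]),rows([0,.0213]))
goto(s,(.5726,.208,.0913))
```

```text
[ 32.  32.  31.  30.  36.  83. 123. 135. 136. 136.] [135. 135. 135. 138. 181. 217. 225. 224.]
200.5 227.5 [-0.0011  0.0233]
200.5 228.5 [0.0008 0.0178]
201.5 227.5 [-0.0042  0.0306]
201.5 228.5 [-0.0022  0.0246]
[199.27790804 226.17565401] [200.91534544 228.18279882] [199.84038    227.04193627]
shift units [0.0107 0.0071 0.4181]
```

The fit gives a holder offset of −1.0 mm in x and no slip. I'll correct x and y, then reinsert gently.

```bash
python3 -m pendant '[[0,[0.019,0.007,0.1],0],[0,[0.019,0.007,0.25],0],[0,[0.019,0.007,0.36],0],[0,[0.019,0.007,0.4],0],[0,[0.019,0.007,0.4],0],[0,[0.019,0.007,0.4],0],[0,[0.019,0.007,0.4],0]]'
python3 - <<'E'
from h import *
s=manip.state();print(s['tool_pos']);ax=q(s['tool_rot']).as_matrix()[:,0]
t=np.array([.5726,.208,.0713])+.001*np.r_[ax[:2],0];goto(s,t)
E
```

```text
time: 20.3
tool_pos: [0.5753, 0.2082, 0.0963]
tool_rot: [-0.0, 0.995, -0.097, 0.001]
contact_force: [-0.5, -0.0, -0.6]
gripper_width: 0.147
grasp_force: 59.5
[0.57532563 0.20821442 0.0963164 ]
shift units [-0.014   0.0063  0.2084]
```

```bash
python3 -m pendant '[[0,[-0.005,0.006,0],0],[0,[-0.005,0.006,0],0],[0,[-0.005,0.006,0],0],[0,[-0.005,0.006,0],0],[0,[-0.005,0.006,0],0]]'
python3 - <<'E'
from h import *
s=manip.state();print(s['tool_pos']);ax=q(s['tool_rot']).as_matrix()[:,0]
t=np.array([.5726,.208,.0713])+.001*np.r_[ax[:2],0];goto(s,t)
E
```

```text
time: 20.8
tool_pos: [0.5739, 0.2075, 0.0953]
tool_rot: [-0.0, 0.995, -0.097, 0.0]
contact_force: [0.7, 0.7, -0.4]
gripper_width: 0.153
grasp_force: 59.5
[0.57387694 0.20746905 0.09529764]
shift units [-0.003  -0.0023  0.2   ]
```

```bash
python3 -m pendant '[[0,[-0.003,-0.002,0.04],0],[0,[-0.003,-0.002,0.07],0],[0,[-0.003,-0.002,0.1],0],[0,[-0.003,-0.002,0.13],0],[0,[-0.003,-0.002,0.15],0],[0,[-0.003,-0.002,0.17],0],[0,[-0.003,-0.002,0.17],0]]'
```

```text
time: 21.5
tool_pos: [0.5733, 0.2077, 0.0743]
tool_rot: [0.0, 0.995, -0.097, -0.0]
contact_force: [-0.6, 0.0, -0.5]
gripper_width: 0.146
grasp_force: 59.5
```

```bash
python3 -m pendant '[[0,[0,0,0.03],0],[0,[0,0,0.06],0],[0,[0,0,0.075],0],[0,[0,0,0.075],0]]'; python3 -m pendant '[[0,[0,0,0.01],0],[0,[0,0,0.02],0],[0,[0,0,0.03],0],[0,[0,0,0.03],0]]'
```

```text
time: 21.9
tool_pos: [0.5732, 0.2077, 0.0653]
tool_rot: [0.0, 0.995, -0.097, -0.0]
contact_force: [-0.8, -0.2, -0.3]
gripper_width: 0.148
grasp_force: 59.5
time: 22.3
tool_pos: [0.5734, 0.2077, 0.062]
tool_rot: [0.0, 0.995, -0.097, -0.0]
contact_force: [0.2, 0.4, -1.0]
gripper_width: 0.147
grasp_force: 59.5
```

```bash
python3 -m pendant '[[0,[0,0,0.02],0],[0,[0,0,0.035],0],[0,[0,0,0.035],0]]'; python3 -m pendant '[[0,[0,0,0.03],0],[0,[0,0,0.06],0],[0,[0,0,0.09],0],[0,[0,0,0.12],0],[0,[0,0,0.12],0],[0,[0,0,0.12],0]]'
```

```text
time: 22.6
tool_pos: [0.5732, 0.2077, 0.0576]
tool_rot: [0.0, 0.995, -0.097, -0.0]
contact_force: [-0.6, -0.6, -1.2]
gripper_width: 0.149
grasp_force: 59.5
time: 23.2
tool_pos: [0.5734, 0.2077, 0.0434]
tool_rot: [0.0, 0.995, -0.097, -0.0]
contact_force: [-1.0, 0.2, -1.2]
gripper_width: 0.153
grasp_force: 59.5
```

Now feel for the floor, expected at TCP about 0.040.

```bash
python3 -m pendant '[[0,[0,0,0.01],0],[0,[0,0,0.02],0],[0,[0,0,0.025],0],[0,[0,0,0.025],0]]'; python3 -m pendant '[[0,[0,0,0.006],0],[0,[0,0,0.012],0],[0,[0,0,0.012],0]]'
```

```text
time: 23.6
tool_pos: [0.5735, 0.2078, 0.0406]
tool_rot: [0.0, 0.995, -0.097, -0.0]
contact_force: [-0.4, -0.6, -1.6]
gripper_width: 0.145
grasp_force: 59.5
time: 23.9
tool_pos: [0.5738, 0.2078, 0.0402]
tool_rot: [0.0, 0.995, -0.097, 0.0]
contact_force: [-3.0, -0.8, 4.5]
gripper_width: 0.153
grasp_force: 60.4
```

```bash
python3 -m pendant '[[0.2,[0,0,0],0],[0.3,[0,0,0],0],[0.3,[0,0,0],0],[0.3,[0,0,-0.1],0],[0.3,[0,0,-0.4],0],[0.3,[0,0,-0.8],0],[0.3,[0,0.35,-0.92],0],[0.3,[0,0.75,-0.92],0],[0.3,[-0.01,0.855,-0.92],0]]'
python3 -m pendant '[[0.4,[0,0.4,0],0],[0.4,[-0.01,0.8,0],0],[0.4,[-0.015,0.855,0],0]]'
python3 -m pendant '[[0.4,[0,0.4,0],0],[0.4,[-0.01,0.8,0],0],[0.4,[-0.015,0.855,0],0]]'
python3 -m pendant '[[0.4,[0,0.4,0],-0.04],[0.4,[-0.015,0.8,0],-0.089],[0.4,[-0.015,0.855,0],-0.089],[0.4,[-0.015,0.855,0],-0.089],[0.4,[-0.015,0.855,0],-0.089],[0.4,[-0.015,0.855,0],-0.089],[0.4,[-0.015,0.855,0],-0.089]]'
python3 - <<'E'
from h import *
s=manip.state();f=manip.grab_frame('wrist');I=f['img'].astype(int);print(s['tool_pos'],s['tool_rot'])
d=I.max(2)<60;d[240:]=0;d[:130]=0
for r in fitrect(f,s,d,.089)[:4]:print(r)
c,sn=np.cos(np.radians(4.75)),np.sin(np.radians(4.75));ax=np.array([c,sn]);ay=np.array([-sn,c]);o=np.array([.4874,-.1935])
print(proj(f,[np.r_[o+a*.02*ax+b*.007*ay,z] for z in(.089,.059) for a,b in((1,1),(1,-1),(-1,-1),(-1,1))],s).round(1))
for r in(180,200,215):
  x=np.where(I[r,290:345].max(1)<60)[0]+290;print(r,x.min(),x.max())
x=np.where(I[130:245,316].max(1)<60)[0]+130;print('rows',x.min(),x.max())
goto(s,(.4874,-.1935,.0373))
E
```

```text
time: 24.8
tool_pos: [0.5529, 0.1044, 0.1517]
tool_rot: [0.0, 0.995, -0.098, 0.001]
contact_force: [-1.0, 0.3, -0.8]
gripper_width: 0.303
grasp_force: 0.0
time: 25.1
tool_pos: [0.5304, 0.0036, 0.1499]
tool_rot: [0.001, 0.995, -0.099, 0.0]
contact_force: [0.4, 0.5, 0.7]
gripper_width: 0.401
grasp_force: 0.0
time: 25.4
tool_pos: [0.5091, -0.0964, 0.15]
tool_rot: [0.0, 0.995, -0.099, 0.0]
contact_force: [-0.3, 0.8, -0.1]
gripper_width: 0.4
grasp_force: 0.0
time: 26.1
tool_pos: [0.4885, -0.1924, 0.1496]
tool_rot: [-0.0, 0.999, 0.044, -0.0]
contact_force: [-0.8, -0.1, 0.1]
gripper_width: 0.4
grasp_force: 0.0
[ 0.48845455 -0.19243689  0.14955619] [-1.75485609e-04  9.99041599e-01  4.37704493e-02 -6.43236509e-07]
(491.2, -193.5, 44.8, 12.2, 4.7, [317.0, 202.0])
(516.4, -361.8, 77.3, 4.1, 2.58, [563.0, 187.0])
[[307.2 179.8]
 [327.8 179.9]
 [326.9 233.8]
 [307.3 233.7]
 [308.1 169. ]
 [326.6 169.2]
 [325.8 218.2]
 [308.2 218.1]]
180 309 326
200 309 326
215 309 326
rows 171 232
shift units [-0.0095  0.0084  0.9355]
```

```bash
python3 -m pendant '[[0.4,[-0.009,0.004,0.3],0],[0.4,[-0.009,0.004,0.5],0],[0.4,[-0.009,0.004,0.7],0],[0.4,[-0.009,0.004,0.8],0],[0.4,[-0.009,0.004,0.88],0],[0.4,[-0.009,0.004,0.936],0],[0.4,[-0.009,0.004,0.936],0],[0.4,[-0.009,0.004,0.936],0],[0.4,[-0.009,0.004,0.936],0]]'
python3 -m pendant '[[0.3,[0,0,0],0],[0.3,[0,0,0],0]]'
```

```text
time: 27.05
tool_pos: [0.4879, -0.1947, 0.0384]
tool_rot: [0.001, 0.999, 0.043, 0.001]
contact_force: [0.0, 0.6, -0.3]
gripper_width: 0.401
grasp_force: 0.0
time: 27.25
tool_pos: [0.4874, -0.1945, 0.0379]
tool_rot: [0.0, 0.999, 0.043, 0.0]
contact_force: [0.5, 0.2, -0.1]
gripper_width: 0.3
grasp_force: 0.0
```

```bash
python3 -m pendant '[[0.2,[0,-0.008,0],0],[0.05,[0,-0.008,0],0],[0,[0,-0.008,0],0],[0,[0,-0.008,0],0],[0,[0,-0.008,0],0]]'
python3 -m pendant '[[0,[0,0,-0.1],0],[0,[0,0,-0.3],0],[0,[0,0,-0.7],0],[0,[0,-0.05,-0.9],0],[0,[0.1,-0.4,-0.9],0],[0,[0.2,-0.7,-0.9],0],[0,[0.2,-0.7,-0.9],0]]'
python3 -m pendant '[[0,[0.1,-0.35,0],0],[0,[0.2,-0.7,0],0],[0,[0.3,-0.99,0],0],[0,[0.3,-0.99,0],0]]'
python3 -m pendant '[[0,[0.1,-0.35,0],0],[0,[0.2,-0.7,0],0],[0,[0.3,-0.99,0],0],[0,[0.3,-0.99,0],0]]'
python3 -m pendant '[[0,[0.1,-0.35,0],0.03],[0,[0.2,-0.7,0],0.07],[0,[0.3,-0.95,0],0.089],[0,[0.3,-0.99,0],0.089],[0,[0.3,-0.99,0],0.089],[0,[0.3,-0.99,0],0.089],[0,[0.3,-0.99,0],0.089],[0,[0.3,-0.99,0],0.089],[0,[0.3,-0.99,0],0.089]]'
python3 - <<'E'
from h import *
f,s=slots((100,80,330,199),4)
Rt=q(s['tool_rot']).as_matrix()
print(proj(f,[(.582,.257,.06),(.5915,.3057,.06)],s).round(1))
for v in((0,.0223),(-.001,.0223),(-.002,.0223)):
    print(v,proj(f,[Rt@[.018+v[0],0,v[1]]+s['tool_pos'],Rt@[.02+v[0],0,v[1]-.044]+s['tool_pos'],Rt@[.02+v[0],0,v[1]-.074]+s['tool_pos']],s)[:,1].round(1))
I=f['img'].astype(float).mean(2)
print(I[180:290,312:320].mean(1).round().astype(int).tolist())
print(I[215,300:332].round().astype(int).tolist())
goto(s,(.582,.257,.0913))
cv2.imwrite('pics/w9.png',f['img'][:,:,::-1])
E
```

```text
time: 27.75
tool_pos: [0.4873, -0.1934, 0.0376]
tool_rot: [0.0, 0.999, 0.043, 0.0]
contact_force: [0.3, 0.1, 3.7]
gripper_width: 0.15
grasp_force: 59.8
time: 28.45
tool_pos: [0.5039, -0.1043, 0.1458]
tool_rot: [-0.001, 0.999, 0.045, 0.0]
contact_force: [0.2, -0.8, -1.3]
gripper_width: 0.146
grasp_force: 59.5
time: 28.85
tool_pos: [0.5294, 0.0167, 0.1453]
tool_rot: [-0.0, 0.999, 0.045, -0.0]
contact_force: [-1.1, -1.2, -0.3]
gripper_width: 0.151
grasp_force: 59.5
time: 29.25
tool_pos: [0.5553, 0.1375, 0.1453]
tool_rot: [-0.0, 0.999, 0.045, -0.0]
contact_force: [-0.9, -0.2, -0.4]
gripper_width: 0.149
grasp_force: 59.5
time: 30.15
tool_pos: [0.5807, 0.256, 0.1454]
tool_rot: [0.0, 0.995, -0.097, 0.0]
contact_force: [0.8, 0.4, -1.0]
gripper_width: 0.147
grasp_force: 59.5
[0.5807 0.256  0.1454] [ 0.000e+00  9.953e-01 -9.710e-02  1.000e-04] [ 0.8  0.4 -1. ]
(599.7, 304.7, 7.0, 23.6, 78.67, [248.0, 183.0])
(590.0, 255.4, 6.9, 23.5, 78.91, [314.0, 183.0])
(651.2, 271.7, 76.1, 0.7, 78.79, [275.0, 106.0])
[[314.5 193.6]
 [249.3 193.6]]
(0, 0.0223) [199.3 226.2 257.4]
(-0.001, 0.0223) [200.9 228.2 259.8]
(-0.002, 0.0223) [202.5 230.2 262.1]
[47, 46, 46, 46, 47, 48, 47, 47, 47, 47, 47, 46, 47, 46, 47, 42, 36, 41, 85, 124, 136, 137, 137, 136, 134, 134, 136, 136, 136, 137, 137, 137, 137, 137, 137, 137, 138, 137, 137, 138, 137, 136, 136, 131, 124, 156, 135, 52, 17, 17, 17, 17, 18, 17, 18, 17, 17, 18, 18, 17, 18, 18, 17, 17, 17, 18, 17, 18, 18, 17, 18, 17, 18, 18, 17, 18, 22, 25, 26, 27, 27, 27, 27, 27, 27, 27, 27, 27, 26, 27, 27, 27, 27, 27, 26, 27, 27, 27, 27, 27, 26, 27, 27, 27, 27, 27, 27, 27, 27, 27]
[245, 245, 245, 245, 245, 246, 246, 245, 227, 134, 81, 134, 139, 137, 137, 139, 137, 137, 136, 137, 137, 137, 139, 143, 145, 146, 145, 145, 145, 145, 145, 145]
shift units [ 0.0087 -0.0102  0.4511]
```

```bash
python3 -m pendant '[[0,[0.003,-0.01,0.15],0],[0,[0.003,-0.01,0.3],0],[0,[0.003,-0.01,0.38],0],[0,[0.003,-0.01,0.42],0],[0,[0.003,-0.01,0.42],0],[0,[0.003,-0.01,0.42],0],[0,[0.003,-0.01,0.42],0],[0,[0.003,-0.01,0.42],0],[0,[0.003,-0.01,0.42],0],[0,[0.003,-0.01,0.42],0]]'
python3 - <<'E'
from h import *
s=manip.state();ax=q(s['tool_rot']).as_matrix()[:,0]
goto(s,np.array([.582,.257,.0743])-.0007*np.r_[ax[:2],0])
E
```

```text
time: 31.2
tool_pos: [0.5814, 0.258, 0.0952]
tool_rot: [-0.0, 0.995, -0.097, 0.0]
contact_force: [-0.2, 0.9, -0.6]
gripper_width: 0.154
grasp_force: 59.5
shift units [0.0002 0.0069 0.1745]
```

```bash
python3 -m pendant '[[0,[0,0.007,0],0],[0,[0,0.007,0.03],0],[0,[0,0.007,0.06],0],[0,[0,0.007,0.09],0],[0,[0,0.007,0.12],0],[0,[0,0.007,0.12],0],[0,[0,0.007,0.12],0]]'; python3 -m pendant '[[0,[0,0,0.02],0],[0,[0,0,0.035],0],[0,[0,0,0.05],0],[0,[0,0,0.05],0]]'
```

```text
time: 31.9
tool_pos: [0.581, 0.257, 0.0802]
tool_rot: [0.0, 0.995, -0.097, -0.0]
contact_force: [0.0, -0.1, -0.7]
gripper_width: 0.152
grasp_force: 59.5
time: 32.3
tool_pos: [0.5809, 0.257, 0.0741]
tool_rot: [0.0, 0.995, -0.097, -0.0]
contact_force: [0.3, -0.0, -0.5]
gripper_width: 0.153
grasp_force: 59.5
```

Clean past the shoulder. Next is the descent to plug depth (TCP 0.0646), in small steps.

```bash
python3 -m pendant '[[0,[0,0,0.03],0],[0,[0,0,0.055],0],[0,[0,0,0.065],0],[0,[0,0,0.065],0]]'; python3 -m pendant '[[0,[0,0,0.01],0],[0,[0,0,0.02],0],[0,[0,0,0.03],0],[0,[0,0,0.03],0]]'
```

```text
time: 32.7
tool_pos: [0.5808, 0.257, 0.0662]
tool_rot: [0.0, 0.995, -0.097, -0.0]
contact_force: [0.2, 0.4, -1.5]
gripper_width: 0.151
grasp_force: 59.5
time: 33.1
tool_pos: [0.5814, 0.2572, 0.0647]
tool_rot: [-0.0, 0.995, -0.097, 0.0]
contact_force: [-3.6, -0.5, 6.3]
gripper_width: 0.149
grasp_force: 60.6
```

Stopped at exactly the plug depth with 6 N, so pocket 3 is blocked. I'll withdraw and go to pocket 4.

```bash
python3 -m pendant '[[0,[0,0,-0.1],0],[0,[0,0,-0.25],0],[0,[0,0,-0.45],0],[0,[0,0,-0.45],0],[0,[0,-0.2,-0.45],0],[0,[0,-0.41,-0.45],0],[0,[0,-0.41,-0.45],0],[0,[0,-0.41,-0.45],0],[0,[0,-0.41,-0.45],0],[0,[0,-0.41,-0.45],0]]'
python3 - <<'E'
from h import *
f,s=slots((200,80,335,225),2)
Rt=q(s['tool_rot']).as_matrix();ax=Rt[:,0]
print(proj(f,[(.5915,.3057,.06)],s).round(1))
I=f['img'].astype(float).mean(2)
for v in((0,.0226),(.001,.0226)):
    print(v,proj(f,[Rt@[.018+v[0],0,v[1]]+s['tool_pos'],Rt@[.02+v[0],0,v[1]-.044]+s['tool_pos'],Rt@[.02+v[0],0,v[1]-.074]+s['tool_pos']],s)[:,1].round(1))
print(I[190:262,312:320].mean(1).round().astype(int).tolist())
goto(s,np.array([.5916,.3058,.0952])-.0007*np.r_[ax[:2],0])
E
```

```text
time: 34.1
tool_pos: [0.5904, 0.3046, 0.1169]
tool_rot: [0.0, 0.995, -0.097, -0.0]
contact_force: [0.0, 0.0, -0.3]
gripper_width: 0.15
grasp_force: 59.5
[0.5904 0.3046 0.1169] [ 2.000e-04  9.953e-01 -9.700e-02 -2.000e-04] [ 0.   0.  -0.3]
(595.0, 305.8, 6.8, 32.5, 78.49, [311.0, 199.0])
(656.9, 298.9, 37.0, 0.6, 78.89, [304.0, 108.0])
[[314.1 206.7]]
(0, 0.0226) [199.1 225.9 257.1]
(0.001, 0.0226) [197.5 223.9 254.7]
[50, 50, 50, 50, 50, 50, 43, 39, 84, 123, 135, 137, 136, 136, 134, 134, 135, 136, 136, 136, 137, 137, 136, 137, 137, 137, 138, 137, 137, 138, 137, 136, 136, 128, 124, 159, 135, 52, 17, 16, 17, 17, 18, 17, 18, 18, 17, 18, 17, 17, 17, 17, 17, 17, 17, 17, 17, 17, 17, 17, 17, 17, 17, 17, 17, 18, 22, 25, 26, 27, 27, 27]
shift units [ 0.0018 -0.0122  0.1805]
```

```bash
python3 -m pendant '[[0,[0.002,-0.01,0.1],0],[0,[0.002,-0.01,0.18],0],[0,[0.002,-0.01,0.18],0],[0,[0.002,-0.01,0.18],0],[0,[0.002,-0.01,0.18],0],[0,[0.002,-0.01,0.18],0]]'
python3 - <<'E'
from h import *
s=manip.state();ax=q(s['tool_rot']).as_matrix()[:,0];print(s['tool_pos'])
goto(s,np.array([.5916,.3058,.0743])-.0007*np.r_[ax[:2],0])
E
```

```text
time: 34.75
tool_pos: [0.5914, 0.3067, 0.096]
tool_rot: [-0.0, 0.995, -0.097, 0.0]
contact_force: [0.2, 1.2, -1.2]
gripper_width: 0.153
grasp_force: 59.5
[0.5913854  0.30665079 0.09602184]
shift units [-0.0028  0.0067  0.181 ]
```

```bash
python3 -m pendant '[[0,[-0.002,0.007,0],0],[0,[-0.002,0.007,0.03],0],[0,[-0.002,0.007,0.06],0],[0,[-0.002,0.007,0.09],0],[0,[-0.002,0.007,0.12],0],[0,[-0.002,0.007,0.12],0],[0,[-0.002,0.007,0.12],0]]'; python3 -m pendant '[[0,[0,0,0.02],0],[0,[0,0,0.035],0],[0,[0,0,0.055],0],[0,[0,0,0.055],0]]'
```

```text
time: 35.45
tool_pos: [0.5905, 0.3056, 0.0808]
tool_rot: [0.0, 0.995, -0.097, -0.0]
contact_force: [0.1, 0.2, 0.0]
gripper_width: 0.153
grasp_force: 59.5
time: 35.85
tool_pos: [0.5904, 0.3058, 0.074]
tool_rot: [-0.0, 0.995, -0.097, -0.0]
contact_force: [0.3, 0.1, -1.8]
gripper_width: 0.152
grasp_force: 59.6
```

```bash
python3 -m pendant '[[0,[0,0,0.03],0],[0,[0,0,0.06],0],[0,[0,0,0.09],0],[0,[0,0,0.11],0],[0,[0,0,0.11],0]]'; python3 -m pendant '[[0,[0,0,0.03],0],[0,[0,0,0.06],0],[0,[0,0,0.06],0]]'
```

```text
time: 36.35
tool_pos: [0.5904, 0.3058, 0.0607]
tool_rot: [-0.0, 0.995, -0.097, -0.0]
contact_force: [0.7, 0.6, -1.5]
gripper_width: 0.15
grasp_force: 59.6
time: 36.65
tool_pos: [0.5904, 0.3058, 0.0534]
tool_rot: [-0.0, 0.995, -0.097, -0.0]
contact_force: [0.5, 1.4, -1.6]
gripper_width: 0.15
grasp_force: 59.5
```

```bash
python3 -m pendant '[[0,[0,0,0.03],0],[0,[0,0,0.06],0],[0,[0,0,0.08],0],[0,[0,0,0.095],0],[0,[0,0,0.095],0]]'; python3 -m pendant '[[0,[0,0,0.008],0],[0,[0,0,0.016],0],[0,[0,0,0.024],0],[0,[0,0,0.024],0]]'
```

```text
time: 37.15
tool_pos: [0.5905, 0.3058, 0.0423]
tool_rot: [-0.0, 0.995, -0.097, -0.0]
contact_force: [0.2, 1.1, -2.1]
gripper_width: 0.145
grasp_force: 59.5
time: 37.55
tool_pos: [0.5909, 0.3057, 0.0407]
tool_rot: [0.0, 0.995, -0.097, 0.0]
contact_force: [-0.6, -0.2, 4.5]
gripper_width: 0.152
grasp_force: 60.2
```

```bash
python3 -m pendant '[[0.2,[0,0,0],0],[0.3,[0,0,0],0],[0.3,[0,0,0],0],[0.3,[0,0,-0.1],0],[0.3,[0,0,-0.4],0],[0.3,[0,0,-0.8],0],[0.3,[-0.3,0.3,-1],0],[0.3,[-0.65,0.6,-1],0],[0.3,[-0.65,0.6,-1],0],[0.3,[-0.65,0.6,-1],0]]'
python3 - <<'E'
from h import *
s=manip.state();f=manip.grab_frame('wrist');I=f['img'].astype(int);print(s['tool_pos'],s['contact_force'])
d=I.max(2)<60;d[240:]=0
for r in fitrect(f,s,d,.092):print(r)
c,sn=np.cos(np.radians(-11.05)),np.sin(np.radians(-11.05));ax=np.array([c,sn]);ay=np.array([-sn,c])
for o,h in(((.5630,.1592),.007),((.5726,.208),.0135),((.5915,.3057),.02)):
    P=[np.r_[np.array(o)+a*h*ax+b*.007*ay,z] for z in(.062,.092) for a in(1,-1) for b in(1,-1)]
    hull=cv2.convexHull(proj(f,P,s).astype(np.float32)).astype(np.int32)
    m=np.zeros((400,640),np.uint8);cv2.fillPoly(m,[hull],1)
    k=np.ones((13,13));ring=(cv2.dilate(m,k)>0)&(cv2.dilate(m,np.ones((5,5)))==0)
    D=I.max(2)<60
    print('inside dark',D[m>0].mean().round(3),'ring dark',D[ring].mean().round(3),hull.reshape(-1,2).mean(0))
E
```

```text
time: 38.55
tool_pos: [0.4993, 0.2496, 0.1605]
tool_rot: [-0.0, 0.995, -0.097, 0.001]
contact_force: [0.5, -0.2, 0.5]
gripper_width: 0.297
grasp_force: 0.0
[0.49930216 0.24958537 0.16049799] [ 0.50129121 -0.18045914  0.46953417]
(590.5, 302.0, 19.9, 38.8, 79.32, [209.0, 85.0])
(597.6, 415.5, 19.5, 70.3, 71.73, [45.0, 115.0])
(570.5, 209.8, 14.7, 31.2, 78.92, [355.0, 88.0])
(564.3, 163.0, 20.2, 14.9, 78.62, [427.0, 86.0])
(582.1, 254.9, 5.8, 35.4, 77.58, [284.0, 84.0])
(560.4, 49.9, 24.2, 11.7, 69.75, [603.0, 58.0])
inside dark 0.802 ring dark 0.008 [426.          85.33333333]
inside dark 0.804 ring dark 0.008 [352.33333333  84.66666667]
inside dark 0.885 ring dark 0.0 [210.83333333  84.83333333]
```

All three grips match the home, upright model, and the arm is clear of everything.

```bash
python3 -c "
from plant import manip
print(manip.job_done())"
```

```text
the job is handed in; nothing more can be done
None
```

I handed the job in at about 38.6 s of the 72 s: narrow is home in pocket 1, medium in pocket 2 and wide in pocket 4, because pocket 3 is the blocked one. On the first try at pocket 2 the medium holder caught the rim with about 40 N at the wrist, so I backed it out, realigned it and seated it.

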